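# Line the sample containers up by height

## Task

Line up the four containers that stand between the hot plate and the yellowish balance on the right (two brown bottles, a white bottle and a corked vial; not the bottles in the far left corner) on the four round white marks of the grey board in order of height, one centred on each mark: the tallest on the mark next to the red end block, then each next shorter one, the shortest next to the black end block. Do not tip any of them over, and leave all four standing upright on their marks.

Things in the scene. Friction and masses are not known exactly. Their poses are not given: they have to be found in the camera images.
- amber_bottle: amber-brown bottle with a black cap, the tallest: 141 mm high, 62 mm across the body; cap 30 mm across from 125 to 141 mm above the underside, shoulder below it; 0.15 to 0.25 kg. Upright and round, loose. Origin: centre of its underside, on the axis; own z axis up. Starts in the open area to the right of the hot plate. Grasp by the cap from above.
- white_bottle: white bottle with a blue cap: 117 mm high, 56 mm across the body; cap 28 mm across from 103 to 117 mm above the underside, shoulder below it; 0.14 to 0.24 kg. Upright and round, loose. Origin: centre of its underside, on the axis; own z axis up. Starts in the open area to the right of the hot plate. Grasp by the cap from above.
- small_bottle: small amber-brown bottle with a white cap: 93 mm high, 45 mm across the body; cap 22 mm across from 82 to 93 mm above the underside, shoulder below it; 0.13 to 0.23 kg. Upright and round, loose. Origin: centre of its underside, on the axis; own z axis up. Starts in the open area to the right of the hot plate. Grasp by the cap from above.
- vial: glass vial with yellow contents and a cork, the shortest: 60 mm high, 21 mm across up to 52 mm above the underside, cork 15 mm across above that; about 0.02 kg. Upright and round, loose. Origin: centre of its underside, on the axis; own z axis up. Starts in the open area to the right of the hot plate. Grasp round the glass from above.
- mark_a: round white mark with black rim, 66 mm across: the end mark on the +y (left) side of four alike in a straight row (a, b, c, d) 70 mm apart on a grey board, 84 x 316 mm, fixed to the worktop with its long side along the row, up to 0.25 rad askew to y. Fixed. Origin: centre of its underside, 5 mm above the worktop; its top is at 7 mm; y axis along the row from d to a, x across it, z up
- mark_b: round white mark with black rim, 66 mm across: the second from the +y (left) end of four alike in a straight row (a, b, c, d) 70 mm apart on a grey board, 84 x 316 mm, fixed to the worktop with its long side along the row, up to 0.25 rad askew to y. Fixed. Origin: centre of its underside, 5 mm above the worktop; its top is at 7 mm; y axis along the row from d to a, x across it, z up
- mark_c: round white mark with black rim, 66 mm across: the third from the +y (left) end of four alike in a straight row (a, b, c, d) 70 mm apart on a grey board, 84 x 316 mm, fixed to the worktop with its long side along the row, up to 0.25 rad askew to y. Fixed. Origin: centre of its underside, 5 mm above the worktop; its top is at 7 mm; y axis along the row from d to a, x across it, z up
- mark_d: round white mark with black rim, 66 mm across: the end mark on the -y (right) side of four alike in a straight row (a, b, c, d) 70 mm apart on a grey board, 84 x 316 mm, fixed to the worktop with its long side along the row, up to 0.25 rad askew to y. Fixed. Origin: centre of its underside, 5 mm above the worktop; its top is at 7 mm; y axis along the row from d to a, x across it, z up
- red_block: red end block, 60 x 14 x 12 mm, fixed across one end of the row board, its centre 42.5 mm beyond the centre of the end mark there (mark_a or mark_d, it changes from start to start); a like black block closes the other end. Tops 17 mm above the worktop. Origin: centre of its underside, 5 mm above the worktop
Mind the look-alikes: they are no part of the job. What is shaped like the amber_bottle but purple is not meant.

How it is judged (in metres and radians):
At the end, for the whole second after the job is handed in: Counting from the red block, the amber bottle, white bottle, small bottle and vial stand on the first, second, third and fourth mark, each axis within 12 mm of the centre of its mark, upright within 0.1 rad, resting on the mark (underside less than 12 mm above the worktop) and at rest (((horizontal distance between red_block and mark_a below 0.1 m and horizontal distance between amber_bottle and mark_a below 0.012 m and horizontal distance between white_bottle and mark_b below 0.012 m and horizontal distance between small_bottle and mark_c below 0.012 m and horizontal distance between vial and mark_d below 0.012 m) or (horizontal distance between red_block and mark_d below 0.1 m and horizontal distance between amber_bottle and mark_d below 0.012 m and horizontal distance between white_bottle and mark_c below 0.012 m and horizontal distance between small_bottle and mark_b below 0.012 m and horizontal distance between vial and mark_a below 0.012 m)) and angle between each of amber_bottle, white_bottle, small_bottle, vial's own z axis and vertical below 0.1 rad and height (world z) of each of amber_bottle, white_bottle, small_bottle, vial below 0.012 m and linear speed of each of amber_bottle, white_bottle, small_bottle, vial below 0.02 m/s); the robot touches nothing.
It fails at once if a container is tipped over (leans more than 0.7 rad) (angle between any of amber_bottle, white_bottle, small_bottle, vial's own z axis and vertical above 0.7 rad).
It also fails if it takes over 118 s, if anything falls off the work surface, if the arm or the gripper's body presses on something with over 40 N, if the wrist force passes 120 N, or if a joint passes its speed limit or range.

## Robot

A 6-joint arm with a two-finger parallel gripper is mounted at the origin on a cart in front of the work surface, level with it; the furniture and walls round the work are solid. World frame = base frame: x ahead of the robot, y to its left, z up, the work surface at z = 0. Lengths are in m, angles in degrees, forces in N, time in s.
With the tool pointing down it reaches from about 0.4 to 0.825 m from the base axis. Payload 7 kg.
Tool frame: the origin (TCP) lies on the centre line of the jaws, within the pads' length; the fingertips stand 19 mm ahead of it and the grasp point (between the pads) is the TCP (r.tip_extent is the distance from the TCP to the fingertips, in m); z points along the fingers, y is the line along which they close (so a half turn about z gives the same grasp; the last joint's range is limited). The gripper opens to 88 mm and grips with 3 to 60 N. Pads are 19 mm wide; open, the fingers measure 130 mm over their backs; the gripper's body (78 mm by 193 mm) begins 47 mm behind the grasp point.
Start: joints at [-53.107, 20.546, 0.682, 0, -70.136, -16.507], TCP at [0.235, -0.633, 0.246] pointing down, gripper open.
Joint ranges: [-176.03, 176.03], [-82.01, 121.73], [-58.28, 71.71], [-173.87, 95.51], [-174.79, -0.11], [-173.66, 173.66]. Speed limits (degrees/s): [136.94, 136.94, 172.46, 180, 180, 180].

## Interface

Orientations are given as [roll, pitch, yaw] about the fixed x, y, z axes, in that order (R = Rz(yaw) Ry(pitch) Rx(roll)).
In Python, from plant import r gives the robot as it stands. The module is installed in compiled form; this text tells all that it offers.
- The arm moves only by the tool jog_arm, never from a script. Its argument "deltas" is a list that holds one entry, the list of rows, each a list of 5 numbers: the opening, from -1 (shut) to 1 (fully open), then the shift along the world's x, y, z in cm, then the turn about the world's z in rad. In form: [[[claw, dx, dy, dz, turn], ...]]. A call has 1 to 8 rows; each row shifts and turns the commanded pose from where the row before left it; what a row does not reach is not made up. A row lasts 1/8 s, in which the tool goes at most 62.5 mm and 10.7 degrees, less where a joint would pass 70% of its speed; a pose out of reach is approached as far as the arm can. A call with a gripper value outside its range is refused whole. The fingers move at their own pace and stop on an object; "force" is the grip in N (left out, the last holds). Time passes only in rows, so rows that do not move let the fingers close. It gives the time, the measured TCP pose, the force, the opening and the grip force at its end, in the units of the state.
- r.get_state(): the state, without advancing time (a new reading comes with each control period).
- r.capture(name): name is "side" or "top"; returns the picture (420x560x3 uint8, blue, green, red); there is no depth.
- r.camera_info(name): a dict with "fx", "fy", "cx", "cy" (pixels), "view" (4x4, takes a point from world to camera coordinates). Camera axes: x right, y up, looking along -z (the intrinsics and any distortion apply to the point x, -y, -z); pixel columns grow to the right and rows downward; lengths in m; the calibration is good to about 2 mm. A picture is of the moment at which its call begins. camera_info takes no time and is no camera call.
- r.close_job(): hands the job in; it is judged then, once.
The state is a dict: "time_s": time; "joints": joint angles; "qd": joint speeds; "joint_torque": joint torques, N m; "tcp_pos": TCP position; "eef_rot": TCP orientation; "contact_force": force on the tool from outside, world axes, zero at the start; "moment": the same for the moment, N m; "gripper_width": finger opening in m; "gripper_force": force on a finger pad.
Only numpy, scipy, OpenCV 4.12 (cv2) and the standard library are available. Lean on these libraries where they do the work, as an engineer would, in place of code of your own. Each camera call takes 0.05 s, during which the arm holds its last target. There are 200 camera calls.

## Working session

There is one attempt and no reset: what is moved stays moved. The work goes in short steps, Python scripts to look and compute and a tool call to move; the robot and the scene stay as the last step left them, time stands still between calls to the robot, and variables do not carry over. Pictures are saved under pics/ and viewed, at most 14 in all, crops included, and the job is handed in when it is done.

Besides the shell and the picture viewer there is one more tool, called in YAML: its name, and indented under it one key for each argument. jog_arm: Moves the arm, as the interface text tells. Its arguments: {"type":"object","properties":{"deltas":{"type":"array"},"force":{"type":"number"}},"required":["deltas"]}

```bash
mkdir -p pics; python3 - <<'E'
from plant import r
import cv2,numpy as np
np.set_printoptions(precision=4,suppress=True)
for n in("side","top"):
    cv2.imwrite(f"pics/{n}0.png",r.capture(n)); c=r.camera_info(n); print(n,{k:(v if k!='view' else np.array(v)) for k,v in c.items()})
    print(-np.array(c['view'])[:3,:3].T@np.array(c['view'])[:3,3])
s=r.get_state();print(s)
E
```

```text
side {'fx': 390.12963505594996, 'fy': 390.12963505594996, 'cx': 273.046283396931, 'cy': 206.57297392864035, 'view': array([[ 0.9998,  0.0164,  0.0078, -0.535 ],
       [-0.0135,  0.3832,  0.9236,  0.0094],
       [ 0.0122, -0.9235,  0.3833, -1.6193],
       [ 0.    ,  0.    ,  0.    ,  1.    ]])}
[ 0.5548 -1.4902  0.6162]
top {'fx': 511.9151639605537, 'fy': 511.9151639605537, 'cx': 271.0267674392164, 'cy': 212.7647713518712, 'view': array([[-0.0187, -0.9998,  0.0109, -0.1475],
       [ 0.9957, -0.0176,  0.0905, -0.5263],
       [-0.0903,  0.0126,  0.9958, -1.702 ],
       [ 0.    ,  0.    ,  0.    ,  1.    ]])}
[ 0.3676 -0.1354  1.7441]
{'time_s': 0.1, 'joints': array([-53.1055,  20.5883,   0.6388,  -0.0175, -70.1371, -16.507 ]), 'qd': array([-0.0453, -0.2213,  0.0598,  0.0179, -0.0159, -0.0556]), 'joint_torque': array([ -0.0022, -58.4163,  29.3753,   7.0155,   0.0101,  -0.    ]), 'tcp_pos': array([ 0.235 , -0.6323,  0.2447]), 'eef_rot': array([ 179.9124,   -0.0088, -159.6185]), 'contact_force': array([ 0.2647,  0.7727, -0.2058]), 'moment': array([-0.0261, -0.0001,  0.0079]), 'gripper_force': 0.0, 'gripper_width': 0.08755566788041233}
```

View pics/top0.png

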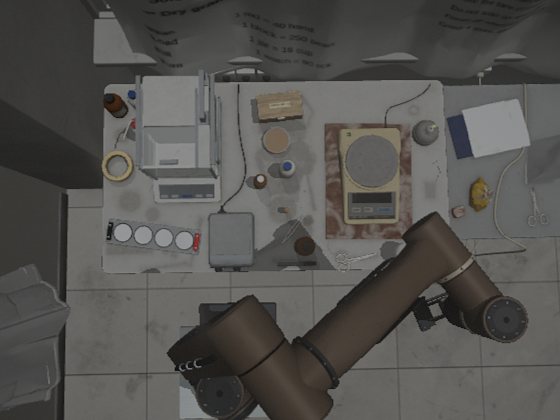

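View pics/side0.png

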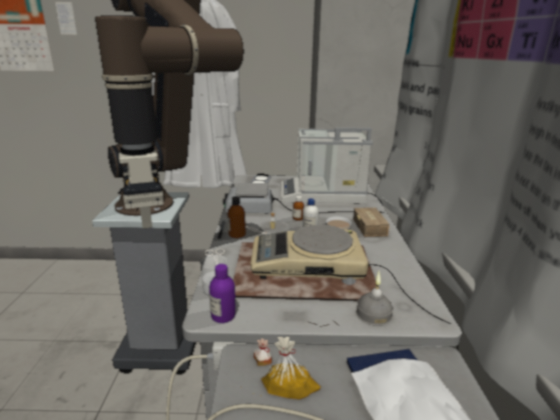

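```bash
cat > h.py <<'E'
import numpy as np,cv2
from plant import r
from scipy.optimize import least_squares
np.set_printoptions(precision=4,suppress=True)
C={n:r.camera_info(n) for n in("side","top")}
def proj(n,p):
    c=C[n];q=np.array(c['view'])@np.append(p,1);return np.array([c['cx']+c['fx']*q[0]/-q[2],c['cy']-c['fy']*q[1]/-q[2]])
def atz(n,u,v,z):
    c=C[n];V=np.array(c['view']);d=V[:3,:3].T@np.array([(u-c['cx'])/c['fx'],-(v-c['cy'])/c['fy'],-1]);o=-V[:3,:3].T@V[:3,3]
    return o+d*(z-o[2])/d[2]
def tri(t,s,g=(.55,-.3,.1)):
    f=least_squares(lambda p:np.r_[proj("top",p)-t,proj("side",p)-s],g);return f.x,f.fun
E
python3 - <<'E'
import cv2,numpy as np
a=cv2.imread('pics/top0.png')[150:265,100:330]; b=cv2.imread('pics/side0.png')[165:270,200:400]
cv2.imwrite('pics/c_top.png',cv2.resize(a,(800,400),interpolation=cv2.INTER_CUBIC))
cv2.imwrite('pics/c_side.png',cv2.resize(b,(800,420),interpolation=cv2.INTER_CUBIC))
E
```

```text
(no output)
```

View pics/c_top.png

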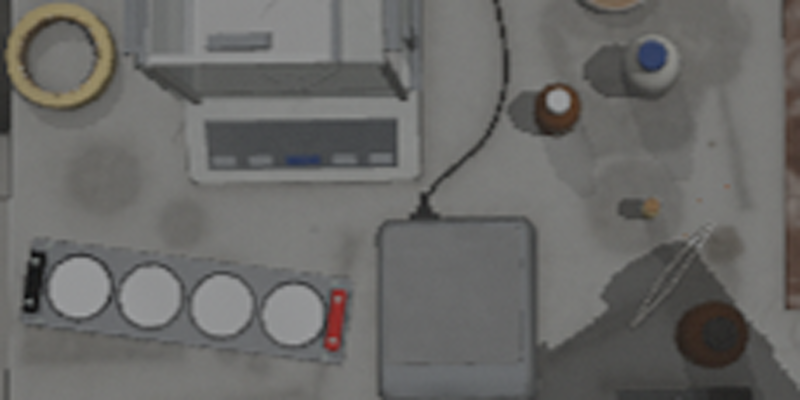

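View pics/c_side.png

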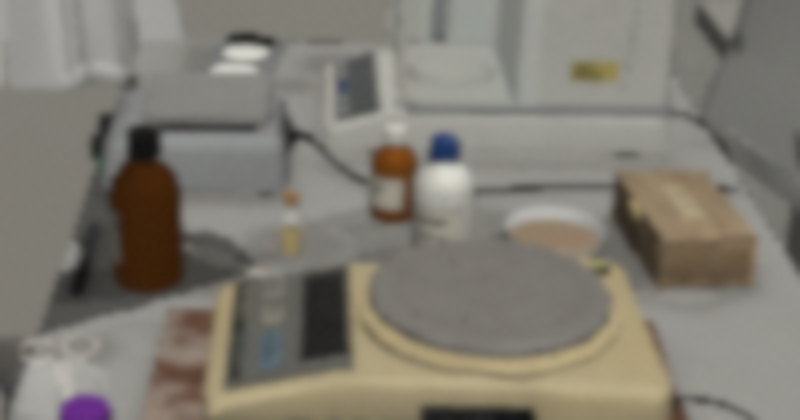

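```bash
python3 - <<'E'
from h import *
sc=3.4783
T=lambda x,y:np.array([(x+.5)/sc-.5+100,(y+.5)/sc-.5+150]); S=lambda x,y:np.array([(x+.5)/4-.5+200,(y+.5)/4-.5+165])
for n,t,s in[('amber',(720,334),(145,133)),('white',(652,55),(446,140)),('small',(558,100),(397,127)),('vial',(652,207),(291,195))]:
    print(n,*tri(T(*t),S(*s)))
# marks: subpixel
im=cv2.imread('pics/top0.png'); g=cv2.cvtColor(im,cv2.COLOR_BGR2GRAY)
M=[]
for p in[(79,287),(150,296),(221,305),(293,314)]:
    u,v=np.round(T(*p)).astype(int); w=g[v-10:v+11,u-10:u+11].astype(float)
    m=(w>150).astype(np.uint8); n,l,st,ce=cv2.connectedComponentsWithStats(m,connectivity=4); k=l[10,10]
    c=ce[k]+[u-10,v-10]; M.append(c); print(c,st[k][4],atz('top',*c,.007))
P=np.array([atz('top',*c,.007) for c in M]);print(np.linalg.norm(np.diff(P,axis=0),axis=1))
d=P[0]-P[3];print('row ang from y',np.degrees(np.arctan2(-d[0],d[1])))
rd=T(337,318);print('red',rd,atz('top',*rd,.017))
hsv=cv2.cvtColor(im,cv2.COLOR_BGR2HSV)
print(im[166,280:296].tolist()); print(im[179,254:268].tolist()); print(im[246,296:316].tolist()); 
E
```

```text
amber [ 0.4101 -0.2651  0.1374] [-0.108  -0.752  -0.815   0.0401]
white [ 0.6697 -0.2107  0.1132] [ 0.     -0.5378 -0.5795  0.0879]
small [ 0.6318 -0.1226  0.0911] [-0.0074 -0.339  -0.3863  0.0525]
vial [ 0.5335 -0.2099  0.0581] [-0.0431 -0.5688 -0.6139  0.0597]
[121.99  231.855] 400 [0.4692 0.3484 0.007 ]
[143.1499 234.8665] 427 [0.4577 0.2769 0.007 ]
[163.0137 236.9658] 438 [0.4494 0.2099 0.007 ]
[183.8113 239.9552] 424 [0.438  0.1396 0.007 ]
[0.0724 0.0676 0.0712]
row ang from y -8.505665705676256
red [196.5302 241.0677] [0.433  0.0953 0.017 ]
[[85, 88, 89], [87, 91, 91], [81, 84, 85], [82, 69, 65], [95, 63, 50], [98, 63, 51], [97, 64, 51], [98, 65, 54], [99, 65, 53], [100, 65, 52], [98, 62, 48], [105, 90, 84], [124, 126, 127], [135, 139, 139], [124, 128, 128], [109, 112, 113]]
[[36, 46, 58], [33, 43, 58], [38, 47, 60], [121, 121, 122], [155, 154, 152], [151, 150, 149], [149, 148, 147], [151, 149, 149], [154, 153, 151], [126, 129, 132], [48, 68, 91], [35, 54, 82], [54, 65, 80], [86, 92, 95]]
[[32, 37, 46], [35, 43, 53], [35, 42, 55], [31, 41, 54], [31, 39, 54], [34, 41, 51], [39, 42, 44], [39, 41, 41], [40, 41, 43], [40, 43, 43], [40, 42, 43], [41, 44, 43], [41, 42, 43], [39, 40, 41], [36, 38, 39], [39, 41, 42], [35, 39, 47], [33, 39, 51], [36, 42, 50], [60, 62, 66]]
```

Top view: amber with black cap at (307,246), white with blue cap at (287,166), small brown with white cap at (260,179), vial at (287,209). The red block at (197,241) is beside mark_d, so amber goes on d, white on c, small on b and vial on a.

Possible mix-ups: the purple bottle (side view, 222,290) and the far-left corner bottles (115,105) and (132,97). The crops confirm my choice. I'll place the shortest first, so the fingers always clear the neighbours.

jog_arm:
  deltas:
    - [[1,2.5,3.5,0,0],[1,3.3,4.7,0,0],[1,3.3,4.7,0,0],[1,3.3,4.7,0,0],[1,3.3,4.7,0,0],[1,3.3,4.7,0,0],[1,3.3,4.7,0,0],[1,3.3,4.7,0,0]]
  force: 12

```text
time_s: 1.1
tcp_pos: [0.4918, -0.2669, 0.2455]
eef_rot: [180.0, -0.0, -159.6]
contact_force: [0.3, -0.7, -0.3]
gripper_width: 0.0877
gripper_force: 0.0
```

jog_arm:
  deltas:
    - [[1,2.2,3.0,0,0],[1,2.0,2.8,0,0],[1,0,0,-4,0],[1,0,0,-4,0],[1,0,0,-3,0],[1,0,0,-1,0],[1,0,0,0,0]]

```text
time_s: 1.98
tcp_pos: [0.533, -0.2108, 0.1255]
eef_rot: [180.0, -0.1, -159.6]
contact_force: [0.5, -0.1, 0.7]
gripper_width: 0.0879
gripper_force: 0.0
```

```bash
python3 - <<'E'
from h import *
s=r.capture("side");t=r.capture("top");st=r.get_state();p=st['tcp_pos'];print(p,proj("side",p),proj("top",p))
a=cv2.resize(s[140:260,220:360],(560,480),interpolation=cv2.INTER_CUBIC);b=cv2.resize(t[150:270,250:310],(240,480),interpolation=cv2.INTER_CUBIC)
cv2.imwrite("pics/v1.png",np.hstack([a,b]))
E
```

```text
[ 0.5339 -0.2109  0.1268] [272.0096 195.6193] [288.2628 206.3115]
```

View pics/v1.png

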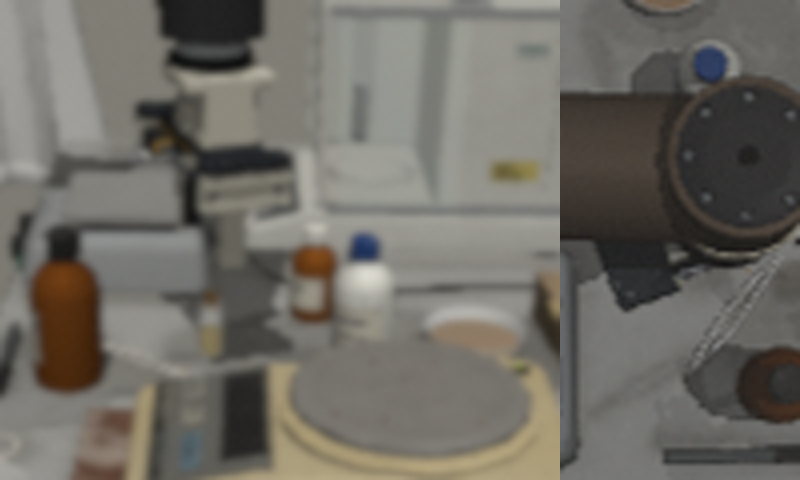

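Side view: the vial at crop (210,320) lies below the jaw line (TCP projects to about 208), so it is lined up. I'll go down, grip and lift.

jog_arm:
  deltas:
    - [[1,0,0,-3.5,0],[1,0,0,-3,0],[1,0,0,-1.5,0],[1,0,0,-0.5,0],[-0.7,0,0,0,0],[-1,0,0,0,0],[-1,0,0,0,0],[-1,0,0,0,0]]

```text
time_s: 3.08
tcp_pos: [0.5333, -0.2107, 0.041]
eef_rot: [-180.0, 0.0, -159.6]
contact_force: [-1.1, -0.5, 0.1]
gripper_width: 0.053
gripper_force: 0.0
```

jog_arm:
  deltas:
    - [[-1,0,0,0,0],[-1,0,0,0,0],[-1,0,0,0,0],[-1,0,0,0,0]]

```text
time_s: 3.58
tcp_pos: [0.5331, -0.2107, 0.0405]
eef_rot: [180.0, -0.0, -159.6]
contact_force: [-0.2, 0.9, -0.3]
gripper_width: 0.0208
gripper_force: 12.0
```

jog_arm:
  deltas:
    - [[-1,0,0,1,0],[-1,0,0,3,0],[-1,0,0,5,0],[-1,0,0,5,0],[-1,0,2,2,0],[-1,-0.5,4,0,0],[-1,-0.6,5,0,0],[-1,-0.6,5,0,0]]

```text
time_s: 4.58
tcp_pos: [0.5158, -0.0495, 0.2014]
eef_rot: [-180.0, 0.1, -159.6]
contact_force: [1.1, 0.4, -1.0]
gripper_width: 0.0206
gripper_force: 12.0
```

jog_arm:
  deltas:
    - [[-1,-0.6,5,0,0],[-1,-0.6,5,0,0],[-1,-0.6,5,0,0],[-1,-0.6,5,0,0],[-1,-0.6,5,0,0],[-1,-0.6,5,0,0],[-1,-0.6,5,0,0],[-1,-0.5,3,0,0]]

```text
time_s: 5.58
tcp_pos: [0.4686, 0.3315, 0.2012]
eef_rot: [180.0, 0.0, -159.5]
contact_force: [-0.1, -0.5, -0.7]
gripper_width: 0.0207
gripper_force: 12.0
```

jog_arm:
  deltas:
    - [[-1,0,1.4,-2,0],[-1,0,0,-4,0],[-1,0,0,-4,0],[-1,0,0,-3,0],[-1,0,0,-1,0],[-1,0,0,0,0],[-1,0,0,0,0]]

```text
time_s: 6.45
tcp_pos: [0.4698, 0.3441, 0.0621]
eef_rot: [179.9, 0.1, -159.6]
contact_force: [0.4, 0.3, 0.3]
gripper_width: 0.0209
gripper_force: 12.0
```

jog_arm:
  deltas:
    - [[-1,0,0.3,-0.8,0],[-1,0,0,-0.4,0],[-1,0,0,-0.2,0],[-1,0,0,0,0],[-0.4,0,0,0,0],[-0.3,0,0,0,0],[-0.3,0,0,0,0],[-0.2,0,0,0,0]]

```text
time_s: 7.45
tcp_pos: [0.4691, 0.3462, 0.0464]
eef_rot: [-180.0, -0.0, -159.6]
contact_force: [-0.1, 0.6, 0.9]
gripper_width: 0.034
gripper_force: 0.0
```

jog_arm:
  deltas:
    - [[-0.2,0,0,2,0],[-0.2,0,0,5,0],[-0.2,0,0,5,0],[-0.2,0.2,-3,3,0],[-0.2,0.2,-5,0,0],[-0.2,0.2,-5,0,0],[-0.2,0.2,-5,0,0],[-0.2,0.2,-5,0,0]]

```text
time_s: 8.45
tcp_pos: [0.4789, 0.1148, 0.1967]
eef_rot: [180.0, 0.0, -159.6]
contact_force: [0.6, 1.0, -1.2]
gripper_width: 0.0351
gripper_force: 0.0
```

jog_arm:
  deltas:
    - [[-0.2,0.2,-5,0,0],[-0.2,0.4,-5,0,0],[-0.2,1,-5,0,0],[-0.2,3,-5,0,0],[-0.2,4,-3,0,0],[-0.2,4,0,0,0],[-0.2,2,0,0,0],[-0.2,0,0,0,0]]

```text
time_s: 9.45
tcp_pos: [0.6258, -0.1139, 0.1955]
eef_rot: [180.0, -0.1, -159.6]
contact_force: [-0.4, -0.1, 0.6]
gripper_width: 0.0346
gripper_force: 0.0
```

```bash
python3 - <<'E'
from h import *
s=r.capture("side");t=r.capture("top");p=r.get_state()['tcp_pos'];print(p,proj("side",p),proj("top",p))
a=cv2.resize(s[100:250,220:360],(500,536),interpolation=cv2.INTER_CUBIC);b=cv2.resize(t[210:260,100:210],(300,136),interpolation=cv2.INTER_CUBIC)
b2=cv2.resize(t[140:272,205:315],(300,400),interpolation=cv2.INTER_CUBIC)
cv2.imwrite("pics/v2.png",np.hstack([a,np.vstack([b,b2])]))
E
```

```text
[ 0.6245 -0.1137  0.1961] [297.3135 168.832 ] [256.8342 175.0594]
```

View pics/v2.png

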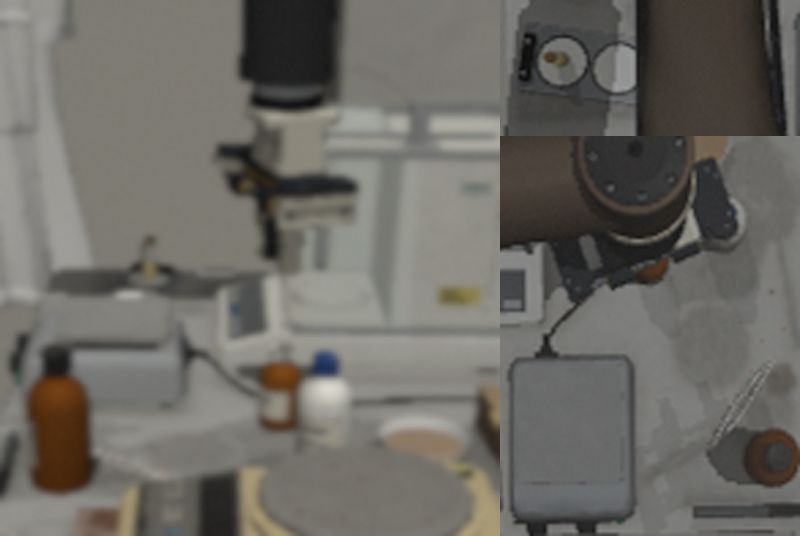

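Picture: the vial stands on mark a (crop 562,60). The gripper is above the small bottle (side crop 280,385), which needs +7 and -9 mm.

jog_arm:
  deltas:
    - [[0,0.7,-0.9,0,0],[0,0,0,-2,0],[0,0,0,-3,0],[0,0,0,-2.5,0],[0,0,0,-1,0],[0,0,0,-0.7,0],[0,0,0,0,0]]
  force: 30

```text
time_s: 10.42
tcp_pos: [0.6323, -0.1228, 0.1049]
eef_rot: [-180.0, 0.0, -159.6]
contact_force: [-0.3, -0.5, 0.8]
gripper_width: 0.0438
gripper_force: 0.0
```

```bash
python3 - <<'E'
from h import *
s=r.capture("side");p=r.get_state()['tcp_pos'];print(p,proj("side",p))
cv2.imwrite("pics/v3.png",cv2.resize(s[165:235,265:345],(640,560),interpolation=cv2.INTER_CUBIC))
E
```

```text
[ 0.6325 -0.1228  0.1053] [298.8023 192.9114]
```

View pics/v3.png

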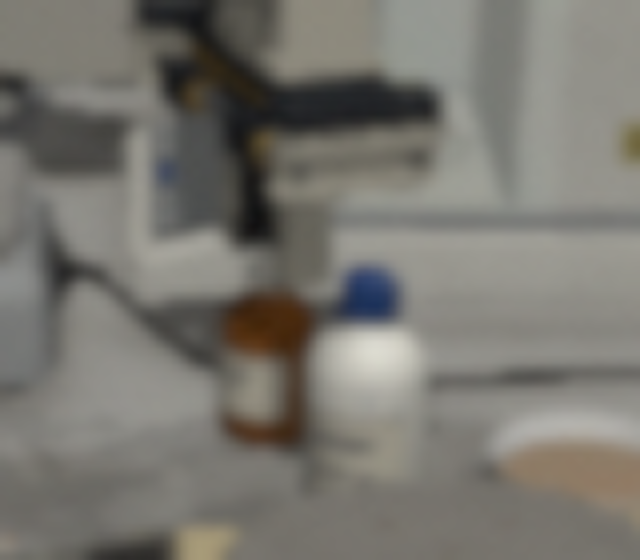

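The white cap sits between the fingers (far one at crop 250, near one at 305). I'll go down 3 mm and grip.

jog_arm:
  deltas:
    - [[0,0,0,-0.3,0],[-0.5,0,0,0,0],[-1,0,0,0,0],[-1,0,0,0,0],[-1,0,0,0,0],[-1,0,0,0,0],[-1,0,0,0,0]]

```text
time_s: 11.35
tcp_pos: [0.6322, -0.1226, 0.1017]
eef_rot: [-180.0, 0.0, -159.6]
contact_force: [-0.2, 1.6, 1.5]
gripper_width: 0.0205
gripper_force: 30.0
```

jog_arm:
  deltas:
    - [[-1,0,0,1,0],[-1,0,0,3,0],[-1,0,0,4,0],[-1,-1,0,4,0],[-1,-3,0,1,0],[-1,-4,1,0,0],[-1,-4,3,0,0],[-1,-3,4,0,0]]

```text
time_s: 12.35
tcp_pos: [0.4804, -0.0428, 0.232]
eef_rot: [-180.0, 0.0, -159.7]
contact_force: [1.9, 0.6, -1.7]
gripper_width: 0.0203
gripper_force: 29.8
```

jog_arm:
  deltas:
    - [[-1,-2,5,0,0],[-1,-0.2,5,0,0],[-1,0,5,0,0],[-1,0,5,0,0],[-1,0,5,0,0],[-1,0,4,0,0],[-1,0,2,0,0],[-1,0,0,0,0]]

```text
time_s: 13.35
tcp_pos: [0.4599, 0.268, 0.2315]
eef_rot: [-180.0, -0.0, -159.5]
contact_force: [0.0, 0.4, -1.2]
gripper_width: 0.0207
gripper_force: 29.8
```

jog_arm:
  deltas:
    - [[-1,0,1,-2,0],[-1,0,0,-4,0],[-1,0,0,-3,0],[-1,0,0,-2,0],[-1,0,0,-0.6,0],[-1,0,0,0,0],[-1,0,0,0,0]]

```text
time_s: 14.22
tcp_pos: [0.4606, 0.2775, 0.1167]
eef_rot: [180.0, 0.1, -159.6]
contact_force: [-0.2, 0.2, -1.6]
gripper_width: 0.0206
gripper_force: 29.8
```

jog_arm:
  deltas:
    - [[-1,-0.1,0,-0.4,0],[-1,0,0,-0.2,0],[-1,0,0,-0.2,0],[-1,0,0,0,0],[-1,0,0,0,0]]

```text
time_s: 14.85
tcp_pos: [0.4598, 0.278, 0.1085]
eef_rot: [180.0, 0.1, -159.6]
contact_force: [-0.9, 1.0, 5.1]
gripper_width: 0.0201
gripper_force: 29.9
```

Contact felt, so I'll release, retreat and go to the white bottle.

jog_arm:
  deltas:
    - [[-0.5,0,0,0,0],[-0.2,0,0,0,0],[-0.2,0,0,0,0],[-0.2,0,0,2,0],[-0.2,0,0,4,0],[0,0,-2,4,0],[0,0,-5,0,0],[0,0,-5,0,0]]

```text
time_s: 15.85
tcp_pos: [0.4588, 0.1563, 0.2078]
eef_rot: [180.0, 0.0, -159.6]
contact_force: [0.1, -0.3, -0.0]
gripper_width: 0.0437
gripper_force: 0.0
```

jog_arm:
  deltas:
    - [[0,0,-5,0,0],[0,0.5,-5,0,0],[0,1,-5,0,0],[0,2,-5,0,0],[0,2.5,-5,0,0],[0,3,-5,0,0],[0,4,-4,0,0],[0,4,-2,0,0]]

```text
time_s: 16.85
tcp_pos: [0.6297, -0.2052, 0.2069]
eef_rot: [180.0, -0.1, -159.7]
contact_force: [-0.5, 1.4, 0.7]
gripper_width: 0.0442
gripper_force: 0.0
```

jog_arm:
  deltas:
    - [[0,3,-0.5,0,0],[0,0.8,0,-1,0],[0,0,0,-2,0],[0,0,0,0,0]]

```text
time_s: 17.35
tcp_pos: [0.6654, -0.2072, 0.1751]
eef_rot: [179.9, -0.2, -159.6]
contact_force: [-0.1, -0.1, 0.5]
gripper_width: 0.044
gripper_force: 0.0
```

```bash
python3 - <<'E'
from h import *
s=r.capture("side");t=r.capture("top");p=r.get_state()['tcp_pos'];print(p,proj("side",p))
a=cv2.resize(s[130:250,230:340],(500,545),interpolation=cv2.INTER_CUBIC);b=cv2.resize(t[210:260,100:210],(300,136),interpolation=cv2.INTER_CUBIC)
b2=cv2.resize(t[140:272,215:325],(300,409),interpolation=cv2.INTER_CUBIC)
cv2.imwrite("pics/v4.png",np.hstack([a,np.vstack([b,b2])]))
E
```

```text
[ 0.6668 -0.2075  0.1778] [310.4778 182.0167]
```

View pics/v4.png

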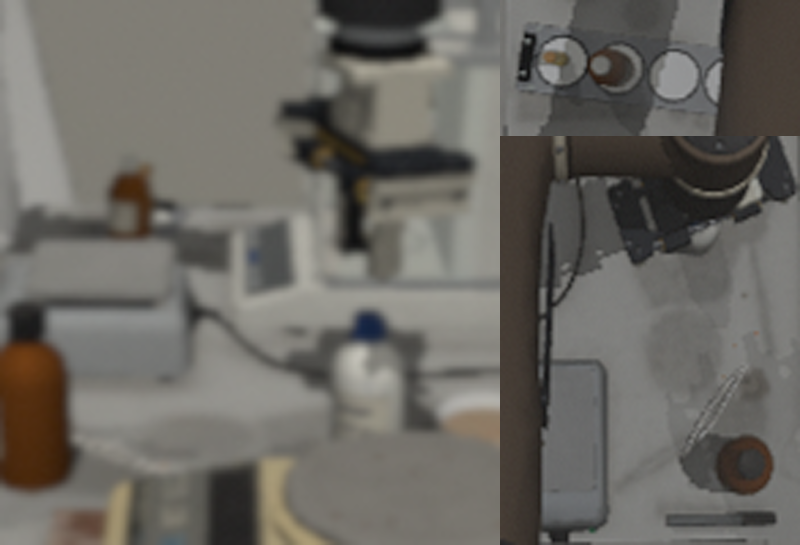

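The small bottle stands on mark b and the gripper is above the white bottle. Next I'll align, go down and grip.

jog_arm:
  deltas:
    - [[0.1,0.35,-0.35,0,0],[0.1,0,0,-1,0],[0.1,0,0,-2,0],[0.1,0,0,-1.6,0],[0.1,0,0,-0.5,0],[0.1,0,0,0,0]]

```text
time_s: 18.2
tcp_pos: [0.6706, -0.2113, 0.1263]
eef_rot: [180.0, -0.0, -159.6]
contact_force: [-0.5, 0.4, -0.3]
gripper_width: 0.048
gripper_force: 0.0
```

jog_arm:
  deltas:
    - [[-0.2,0,0,0,0],[-0.5,0,0,0,0],[-1,0,0,0,0],[-1,0,0,0,0],[-1,0,0,0,0],[-1,0,0,0,0]]

```text
time_s: 18.95
tcp_pos: [0.6709, -0.2112, 0.1271]
eef_rot: [-180.0, 0.0, -159.6]
contact_force: [-0.6, 2.0, 5.2]
gripper_width: 0.0256
gripper_force: 30.1
```

jog_arm:
  deltas:
    - [[0,0,0,0,0],[0,0,0,0,0],[0,0,0,-0.4,0],[-0.5,0,0,0,0],[-1,0,0,0,0],[-1,0,0,0,0],[-1,0,0,0,0],[-1,0,0,0,0]]

```text
time_s: 19.95
tcp_pos: [0.6705, -0.2111, 0.1225]
eef_rot: [180.0, -0.0, -159.6]
contact_force: [-0.3, -0.4, -0.5]
gripper_width: 0.026
gripper_force: 30.0
```

jog_arm:
  deltas:
    - [[-1,0,0,1,0],[-1,0,0,3,0],[-1,-1,0,4,0],[-1,-3,0,4,0],[-1,-4,1,1,0],[-1,-4,3,0,0],[-1,-4,4,0,0],[-1,-3,4.5,0,0]]

```text
time_s: 20.95
tcp_pos: [0.479, -0.0857, 0.2534]
eef_rot: [-180.0, 0.1, -159.7]
contact_force: [1.0, 1.9, -1.2]
gripper_width: 0.026
gripper_force: 29.9
```

jog_arm:
  deltas:
    - [[-1,-2,5,0,0],[-1,-1,5,0,0],[-1,0,5,0,0],[-1,0,5,0,0],[-1,0,4,0,0],[-1,0,3,0,0],[-1,0,2,0,0],[-1,0,0,0,0]]

```text
time_s: 21.95
tcp_pos: [0.4506, 0.2046, 0.2528]
eef_rot: [180.0, 0.0, -159.5]
contact_force: [-0.0, -0.5, -2.9]
gripper_width: 0.026
gripper_force: 29.9
```

jog_arm:
  deltas:
    - [[-1,-0.2,0.45,-1,0],[-1,0,0,-4,0],[-1,0,0,-4,0],[-1,0,0,-2,0],[-1,0,0,-0.6,0],[-1,0,0,0,0],[-1,0,0,0,0]]

```text
time_s: 22.82
tcp_pos: [0.4491, 0.2085, 0.1375]
eef_rot: [180.0, 0.1, -159.6]
contact_force: [0.3, 0.1, -2.3]
gripper_width: 0.0258
gripper_force: 29.9
```

jog_arm:
  deltas:
    - [[-1,0,0,-0.4,0],[-1,0,0,-0.2,0],[-1,0,0,-0.2,0],[-1,0,0,0,0],[-1,0,0,0,0]]

```text
time_s: 23.45
tcp_pos: [0.4491, 0.2088, 0.1292]
eef_rot: [180.0, 0.1, -159.6]
contact_force: [-1.1, -0.3, 6.6]
gripper_width: 0.0262
gripper_force: 30.1
```

jog_arm:
  deltas:
    - [[-0.5,0,0,0,0],[-0.1,0,0,0,0],[-0.1,0,0,0,0],[-0.1,0,0,2,0],[-0.1,0,0,4,0],[0.1,0.5,-2,4,0],[0.1,0.5,-5,0,0],[0.1,0.5,-5,0,0]]

```text
time_s: 24.45
tcp_pos: [0.4636, 0.0873, 0.2289]
eef_rot: [180.0, 0.0, -159.5]
contact_force: [1.0, 0.1, -0.1]
gripper_width: 0.0481
gripper_force: 0.0
```

jog_arm:
  deltas:
    - [[0.1,0,-5,0,0],[0.1,0,-5,0,0],[0.1,-0.5,-5,0,0],[0.1,-1,-5,0,0],[0.1,-1,-5,0,0],[0.1,-1,-5,0,0],[0.1,-1,-3,0,0],[0.1,-0.5,-1,0,0]]

```text
time_s: 25.45
tcp_pos: [0.4127, -0.2531, 0.2281]
eef_rot: [180.0, -0.0, -159.8]
contact_force: [0.3, -0.2, 0.2]
gripper_width: 0.0479
gripper_force: 0.0
```

jog_arm:
  deltas:
    - [[0.1,0,0,0,0],[0.1,0,0,0,0]]

```text
time_s: 25.7
tcp_pos: [0.4139, -0.251, 0.2286]
eef_rot: [180.0, 0.0, -159.6]
contact_force: [0.1, 0.7, -0.3]
gripper_width: 0.048
gripper_force: 0.0
```

```bash
python3 - <<'E'
from h import *
s=r.capture("side");t=r.capture("top");p=r.get_state()['tcp_pos'];print(p,proj("side",p))
a=cv2.resize(s[120:250,200:320],(500,542),interpolation=cv2.INTER_CUBIC);b=cv2.resize(t[205:265,100:210],(300,164),interpolation=cv2.INTER_CUBIC)
b2=cv2.resize(t[160:272,225:315],(300,378),interpolation=cv2.INTER_CUBIC)
cv2.imwrite("pics/v5.png",np.hstack([a,np.vstack([b,b2])]));cv2.imwrite("pics/t5.png",t)
E
```

```text
[ 0.414  -0.2509  0.2286] [235.8778 170.769 ]
```

View pics/v5.png

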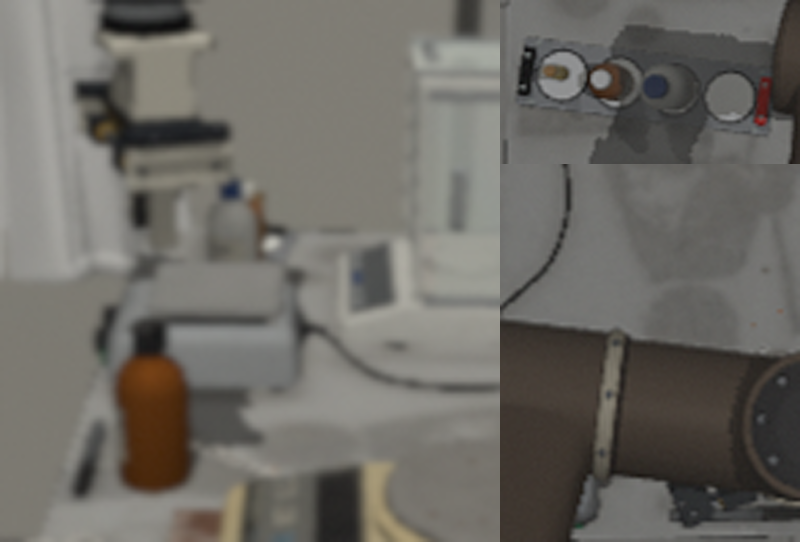

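The three placed ones stand on a, b and c. The amber cap at side u≈236 agrees with the TCP projection of 235.9.

jog_arm:
  deltas:
    - [[0.2,-0.4,-1.4,0,0],[0.2,0,0,-2,0],[0.2,0,0,-3,0],[0.2,0,0,-2,0],[0.2,0,0,-0.9,0],[0.2,0,0,-0.4,0],[0.2,0,0,0,0]]
  force: 35

```text
time_s: 26.68
tcp_pos: [0.4099, -0.2658, 0.1459]
eef_rot: [-180.0, 0.0, -159.6]
contact_force: [-0.2, 0.3, -0.4]
gripper_width: 0.0523
gripper_force: 0.0
```

jog_arm:
  deltas:
    - [[-0.2,0,0,0,0],[-0.5,0,0,0,0],[-1,0,0,0,0],[-1,0,0,0,0],[-1,0,0,0,0],[-1,0,0,0,0]]

```text
time_s: 27.42
tcp_pos: [0.4099, -0.2658, 0.1459]
eef_rot: [-180.0, 0.0, -159.6]
contact_force: [0.2, 1.5, 4.2]
gripper_width: 0.0288
gripper_force: 35.0
```

jog_arm:
  deltas:
    - [[-1,0,0,0.5,0],[-1,0,0,2,0],[-1,0,0,4,0],[-1,1,0,4,0],[-1,2,1,3,0],[-1,2,3,0.5,0],[-1,1,4,0,0],[-1,0,4.5,0,0]]

```text
time_s: 28.42
tcp_pos: [0.4696, -0.1396, 0.2849]
eef_rot: [180.0, -0.1, -159.7]
contact_force: [0.6, 0.1, -2.3]
gripper_width: 0.0291
gripper_force: 35.0
```

jog_arm:
  deltas:
    - [[-1,0,4.5,0,0],[-1,0,4.5,0,0],[-1,0,4.5,0,0],[-1,-0.5,4.5,0,0],[-1,-1,4,0,0],[-1,-1,3,0,0],[-1,-0.7,2,0,0],[-1,0,0,0,0]]

```text
time_s: 29.42
tcp_pos: [0.4369, 0.1301, 0.2853]
eef_rot: [180.0, -0.0, -159.5]
contact_force: [-0.2, 0.1, -2.6]
gripper_width: 0.0288
gripper_force: 35.0
```

```bash
python3 - <<'E'
from h import *
t=cv2.imread("pics/t5.png");k=300/110;k2=164/60
T=lambda x,y:((x+.5-500)/k-.5+100,(y+.5)/k2-.5+205)
hs=cv2.cvtColor(t,cv2.COLOR_BGR2HSV).astype(int)
def cen(m,u,v,w=6):
    u,v=int(u),int(v);ys,xs=np.nonzero(m[v-w:v+w+1,u-w:u+w+1]);return xs.mean()+u-w,ys.mean()+v-w,len(xs)
u,v=T(656,86);c=cen((hs[...,0]>100)&(hs[...,0]<130)&(hs[...,1]>90),u,v);print('white',c,atz('top',*c[:2],.124))
u,v=T(600,79);c=cen((hs[...,2]>115)&(hs[...,1]<40),u,v,4);print('small',c,atz('top',*c[:2],.1),u,v)
c=T(551,72);print('vial',c,atz('top',*c,.067))
E
```

```text
white (np.float64(157.0), np.float64(233.33333333333334), 3) [0.4557 0.2056 0.124 ]
small (np.float64(136.5), np.float64(233.5), 32) [0.4576 0.2761 0.1   ] 136.35 233.58536585365854
vial (118.38333333333334, 231.02439024390245) [0.4686 0.3435 0.067 ]
```

jog_arm:
  deltas:
    - [[-1,0.1,0.9,-1,0],[-1,0,0,-4,0],[-1,0,0,-4,0],[-1,0,0,-2.4,0],[-1,0,0,-0.8,0],[-1,0,0,0,0],[-1,0,0,0,0]]

```text
time_s: 30.3
tcp_pos: [0.4393, 0.1386, 0.1645]
eef_rot: [180.0, 0.1, -159.6]
contact_force: [0.4, -0.4, -2.6]
gripper_width: 0.0289
gripper_force: 35.0
```

jog_arm:
  deltas:
    - [[-1,-0.1,0.1,-0.6,0],[-1,0,0,-0.3,0],[-1,0,0,-0.2,0],[-1,0,0,0,0],[-1,0,0,0,0]]

```text
time_s: 30.92
tcp_pos: [0.4378, 0.1394, 0.1529]
eef_rot: [-180.0, 0.0, -159.6]
contact_force: [-0.3, 0.2, 2.1]
gripper_width: 0.029
gripper_force: 35.0
```

jog_arm:
  deltas:
    - [[-0.5,0,0,0,0],[-0.1,0,0,0,0],[-0.1,0,0,0,0],[-0.1,0,0,2,0],[-0.1,0,0,4,0],[0,0.5,-2,4,0],[0,1,-5,0,0],[0,1,-5,0,0]]

```text
time_s: 31.92
tcp_pos: [0.4629, 0.0185, 0.2531]
eef_rot: [180.0, 0.1, -159.5]
contact_force: [-0.2, -0.2, -0.8]
gripper_width: 0.0438
gripper_force: 0.0
```

jog_arm:
  deltas:
    - [[0,0.5,-5,0,0],[0,0,-5,0,0],[0,0,-5,0,0],[0,0,-5,0,0],[0,0,-2,0,0],[0,0,0,0,0],[0,0,0,0,0]]

```text
time_s: 32.8
tcp_pos: [0.4675, -0.2004, 0.2524]
eef_rot: [180.0, -0.0, -159.6]
contact_force: [0.1, -0.2, -0.5]
gripper_width: 0.044
gripper_force: 0.0
```

```bash
python3 - <<'E'
from h import *
s=r.capture("side");t=r.capture("top");cv2.imwrite("pics/t6.png",t)
a=cv2.resize(t[205:255,100:210],(800,364),interpolation=cv2.INTER_CUBIC)
b=cv2.resize(s[155:195,220:340],(700,233),interpolation=cv2.INTER_CUBIC);b=cv2.copyMakeBorder(b,0,0,0,100,0)
cv2.imwrite("pics/v6.png",np.vstack([a,b]))
for n,q,h in(('a',(.4691,.3475),.067),('b',(.4588,.2783),.1),('c',(.4484,.2091),.124),('d',(.4381,.1399),.148)):
    u=proj('top',[*q,h]);print(n,'expected top crop',((u[0]-100+.5)*800/110-.5,(u[1]-205+.5)*7.28-.5), 'px/12mm',12/1000*512*7.27/1.6)
E
```

```text
a expected top crop (np.float64(127.86636207330727), np.float64(191.68880841645802)) px/12mm 27.9168
b expected top crop (np.float64(263.68475438249226), np.float64(208.0813291719903)) px/12mm 27.9168
c expected top crop (np.float64(409.5086334750679), np.float64(226.33701545747408)) px/12mm 27.9168
d expected top crop (np.float64(559.7222607099471), np.float64(244.90822340039585)) px/12mm 27.9168
```

View pics/v6.png

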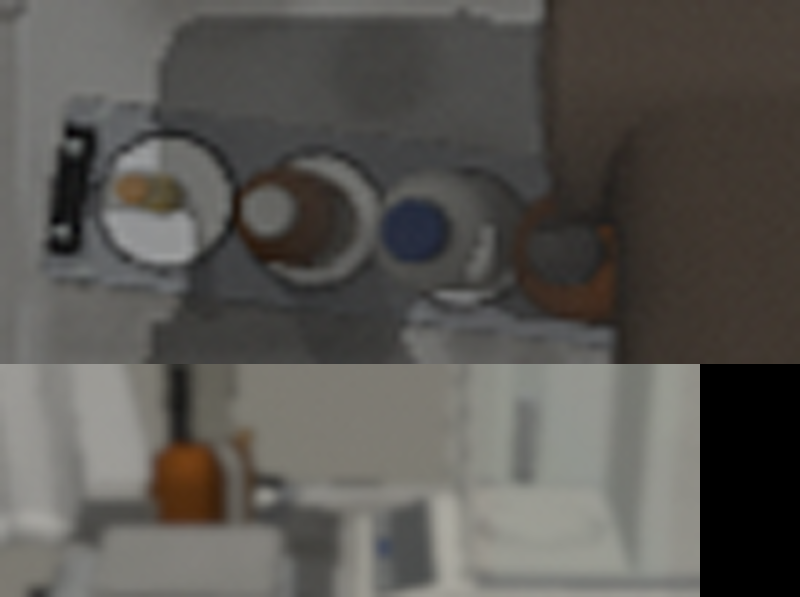

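All four stand on their marks: the cap centres in the crop, (131,188), (268,210), (415,230) and (565,248), are within about 3 mm of where they should appear. I'll hand the job in.

```bash
python3 -c "
from plant import r
print(r.close_job())"
```

```text
the job is handed in; nothing more can be done
None
```

The job is handed in at about 33 s on the robot clock; no verdict came back, but my last picture shows all four containers upright on their marks, about 3 mm or less off centre: amber by the red block, then white, small, and the vial by the black block.

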